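# Tighten the second foot screw of the TV stand

### The job

The steel foot of the TV stand is being bolted to the bench: one of its two cap screws is tight already and the T-handle hex key still stands in it. Move the key to the other screw, feel it gently down into the recessed socket until it sits fully home before you turn anything, then turn the screw clockwise until it is pulled up snug, and no further. Leave the key standing upright in that screw, let go, and do not disturb the other things on the bench.

Things in the scene. Friction and masses are not known exactly. Their poses are not given: they have to be found in the camera images.
- key: T-handle hex key, 127 mm tall. Origin: centre of the tip, z up the shaft. Steel shaft 10 mm across flats, last 1 mm stepped down to 7.6 mm. Black bar on top: 90 mm along the key's x, 18 mm thick along y (pinch here), from 105 to 127 mm above the tip. Flats face the key's x and every 60 degrees. 0.11 to 0.18 kg. Starts tip-down in the tight screw.
- tight_floor (a point): centre of the hex socket's floor in the tight screw (the one that holds the key at the start), 18 mm above the bench; z up. Its screw and boss are like the loose one's and do not turn.
- loose_floor (a point): centre of the hex socket's floor in the loose screw, 18 mm above the bench; z up. Hex socket 10.5 mm across flats, 11 mm deep, its mouth countersunk by 1.3 mm, in an 18 mm cap head (top 29 mm above the bench) inside a 26 mm counterbore (rim 35 mm above the bench). Its flats may face any way (not measured); the key drops in only within about 6 degrees of them.
- screw (a joint): turn of the loose screw, rad: 0 where its head is home, negative while loose (-1.0 to -0.5 at the start), growing as it turns clockwise seen from above. Turns at about 0.08 N m; once home it stops and the torque climbs by about 0.15 N m for each further 0.05 rad of the hand. Snug is 0.2 to 0.4 N m; past 0.5 N m the socket's corners are overstrained.
- boss_loose: round bolting boss, 40 mm wide and 35 mm tall, fixed on the foot, with the loose screw in its counterbore; origin on the screw's axis at bench height, z up. Its x and y say nothing of the flats.
- foot: cast steel foot of the TV stand, fixed on the bench; origin at the centre of its underside, z up. Plate 10 mm thick, 290 mm long along its y, 120 mm wide along x; an open post socket 62 mm wide and 60 mm tall at its centre; two round bolting bosses 40 mm wide at y = +85 and -85 mm, one with the tight screw and one with the loose screw.
- speaker: black plastic speaker with a press button on top, 100 x 130 x 113 mm, origin under its centre; leave alone.
- jar: glass candy jar with a hinged lid, 92 mm wide, 120 mm tall, origin under its centre; leave alone.
- elephant: white ceramic elephant figurine, about 115 x 60 x 85 mm, origin under its centre; leave alone.
- bowl: steel key bowl, 130 mm wide, 45 mm tall, origin under its centre; leave alone.
Things that resemble listed ones, but are neither listed nor needed, are in the scene too. Of the things that look like the key, the smaller one is meant.

How it is judged (in metres and radians):
On the way, in this order (a step that is already met when the one before it is completed fails the run):
1. the key sits fully home in the loose screw's socket, before the screw has been turned (z of key in the frame of loose_floor below 0.002 m and horizontal distance between key and loose_floor below 0.003 m and value of joint screw below -0.4 rad), for 0.2 s.
2. the screw is pulled up snug: its head is home and the seated key bears on it with some 0.15 N m of twist (contact forces over 28 N in sum) (value of joint screw above -0.05 rad and z of key in the frame of loose_floor below 0.002 m and contact force between key and boss_loose above 28 N), for 0.1 s.
At the end, for the whole second after the job is handed in: The screw's head is home (joint above -0.05 rad), the key's tip is within 2 mm of the socket floor and 3 mm of its axis, the key leans under 8 degrees, and it is at rest, let go (value of joint screw above -0.05 rad and z of key in the frame of loose_floor below 0.002 m and horizontal distance between key and loose_floor below 0.003 m and angle between key's own z axis and vertical below 0.14 rad and linear speed of key below 0.02 m/s); the robot touches nothing.
It fails at once if a bystander was disturbed (distance of any of speaker, jar, elephant, bowl from where it was at the start of the episode above 0.015 m).
It fails at once if the key was jammed hard against the screw or its boss before it was home in the socket (z of key in the frame of loose_floor above 0.002 m and contact force between key and boss_loose above 25 N).
It fails at once if the screw was over-tightened: the contact forces on the socket's flats, summed, passed 95 N (about 0.5 N m of twist) (contact force between key and boss_loose above 95 N).
It also fails if it takes over 72 s, if anything falls off the work surface, if the arm or the gripper's body presses on something with over 40 N, if the wrist force passes 120 N, or if a joint passes its speed limit or range.

### The arm

A 6-joint arm with a two-finger parallel gripper is mounted at the origin on the work surface. World frame = base frame: x ahead of the robot, y to its left, z up, the work surface at z = 0. Lengths are in mm, angles in rad, forces in N, time in s.
With the tool pointing down it reaches from about 300 to 850 mm from the base axis. Payload 5.4 kg.
Tool frame: the origin (TCP) lies on the centre line of the jaws, within the pads' length; the fingertips stand 17 mm ahead of it and the grasp point (between the pads) lies 2 mm behind it; z points along the fingers, y is the line along which they close (so a half turn about z gives the same grasp; the last joint's range is limited). The gripper opens to 85 mm and grips with 20 to 120 N. Pads are 22 mm wide; open, the fingers measure 114 mm over their backs; the gripper's body (76 mm by 85 mm) begins 54 mm behind the grasp point. The pads swing forward as they close: fully open they stand 13 mm farther back than shut.
Start: joints at [1.134, 0.158, 1.597, -0, 1.386, -0.21], TCP at [129.306, 560.255, 248.299] pointing down, gripper open.
Joint ranges: [-2.91, 2.91], [-0.94, 2.29], [0.18, 2.7], [-1.29, 4.43], [0.17, 2.64], [-3, 3]. Speed limits (rad/s): [2.57, 2.57, 3.14, 3.14, 3.14, 3.14].

### API

Orientations are given as a rotation vector (axis times angle).
In Python, from station import manip, optics gives the robot as it stands. The module is installed in compiled form; this text tells all that it offers.
- The arm moves only by the shell command python3 -m pendant [FORCE], which reads ROWS from standard input. ROWS is one flat JSON list of numbers that holds 1 to 12 rows one after another, with no inner brackets; each row has 7 numbers: dx, dy, dz in units of 20 mm, then a rotation vector rx, ry, rz in units of 0.25 rad, then the opening from 0.0 (shut) to 1.0 (fully open); each row shifts and turns the commanded pose from where the row before left it, along the tool's axes as they then stand; what a row does not reach is not made up. A row lasts 1/12 s, in which the tool goes at most 41.7 mm and 0.125 rad, less where a joint would pass 70% of its speed; a pose out of reach is approached as far as the arm can. The fingers move at their own pace and stop on an object; FORCE is the grip in N (left out, the last holds). Time passes only in rows, so rows that do not move let the fingers close. It prints the time, the measured TCP pose, the force, the opening and the grip force at its end. Input that does not fit is refused with a message, and nothing moves.
- manip.sense(): the state, without advancing time (a new reading comes with each control period).
- optics.read_camera(name): name is "side" or "top" or "wrist"; returns a dict with "pixels" (420x560x3 uint8, red, green, blue), "depth" (420x560 float32, mm along the optical axis (not along the pixel's ray), 0 where there is no reading), "fov_y" (degrees; the focal length in pixels is half the picture's height over the tangent of half this angle, whatever the lens; pixels are square), "cx", "cy" (the principal point, pixels), "T" (4x4, takes a point from camera to world coordinates). Camera axes: x right, y down, z forward; pixel columns grow to the right and rows downward; lengths in mm; the calibration is good to about 2 mm. A picture is of the moment at which its call begins.
- manip.close_job(): hands the job in; it is judged then, once.
The state is a dict: "clock": time; "qpos": joint angles; "joint_velocities": joint speeds; "joint_efforts": joint torques, N m; "position": TCP position; "tcp_rot": TCP orientation; "ft_force": force on the tool from outside, world axes, zero at the start; "moment": the same for the moment, N m; "gripper_width": opening from 0.0 (shut) to 1.0 (fully open); "finger_force": force on a finger pad.
Only numpy, scipy, OpenCV 4.12 (cv2) and the standard library are available. Lean on these libraries where they do the work, as an engineer would, in place of code of your own. Each camera call takes 0.05 s, during which the arm holds its last target. There are 200 camera calls.

## Working session

There is one attempt and no reset: what is moved stays moved. The work goes in short steps, Python scripts to look and compute and a shell command to move; the robot and the scene stay as the last step left them, time stands still between calls to the robot, and variables do not carry over. Pictures are saved under pics/ and viewed, at most 10 in all, crops included, and the job is handed in when it is done.

```bash
mkdir -p pics
cat > h.py <<'E'
import numpy as np, cv2
from station import manip, optics
def cam(n):
    d=optics.read_camera(n); h=d["pixels"].shape[0]; d["f"]=h/2/np.tan(np.radians(d["fov_y"])/2); return d
def save(d,fn,crop=None,s=1):
    im=d["pixels"][:,:,::-1]
    if crop: x0,y0,x1,y1=crop; im=im[y0:y1,x0:x1]
    cv2.imwrite(fn,cv2.resize(im,None,fx=s,fy=s,interpolation=cv2.INTER_CUBIC))
def plane(d,u,v,z):
    r=d["T"][:3,:3]@np.array([(u-d["cx"])/d["f"],(v-d["cy"])/d["f"],1]); o=d["T"][:3,3]
    return o+r*(z-o[2])/r[2]
def cloud(d):
    v,u=np.mgrid[:d["depth"].shape[0],:d["depth"].shape[1]]; z=d["depth"]
    p=np.stack([(u-d["cx"])/d["f"]*z,(v-d["cy"])/d["f"]*z,z],-1)
    return p@d["T"][:3,:3].T+d["T"][:3,3]
E
python3 - <<'E'
from h import *
ims=[]
for n in("top","side"):
    d=cam(n); save(d,f"pics/{n}0.png"); print(n,d["f"],d["cx"],d["cy"],d["T"].round(3).tolist())
print(manip.sense())
E
```

```text
top 447.77598384972083 276.66393223866305 214.08977328395525 [[-0.008, -0.982, 0.191, 415.893], [-1.0, 0.009, 0.005, 6.491], [-0.007, -0.19, -0.982, 1214.763], [0.0, 0.0, 0.0, 1.0]]
side 512.3504447462351 281.3783231365323 207.18161668445518 [[0.8, -0.409, 0.439, 127.086], [-0.599, -0.563, 0.569, -666.357], [0.014, -0.718, -0.695, 829.299], [0.0, 0.0, 0.0, 1.0]]
{'clock': 0.1, 'qpos': array([ 1.13390194e+00,  1.59006094e-01,  1.59810802e+00,  1.95924760e-06,
        1.38617643e+00, -2.10100292e-01]), 'joint_velocities': array([ 4.66179938e-05, -2.64752646e-03, -3.42256509e-03, -2.59215380e-03,
        2.79017023e-03,  1.16405447e-03]), 'joint_efforts': array([-6.49250542e-04, -3.96996975e+01, -3.32334423e+01, -3.86293268e-04,
        4.26907965e-03, -3.59302101e-05]), 'position': array([129.09266236, 559.80170927, 247.40318771]), 'tcp_rot': array([-3.55423500e-01, -3.12087644e+00,  2.52729359e-03]), 'ft_force': array([-0.82434383,  0.33371029,  0.10510434]), 'moment': array([ 0.05644213, -0.01678345,  0.00333812]), 'finger_force': 0.0, 'gripper_width': 1.0009348340606048}
```

View pics/top0.png

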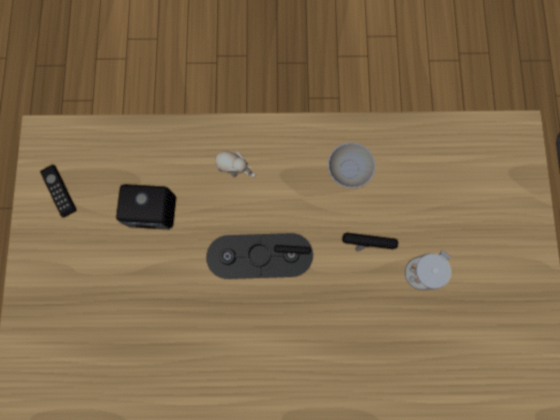

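View pics/side0.png

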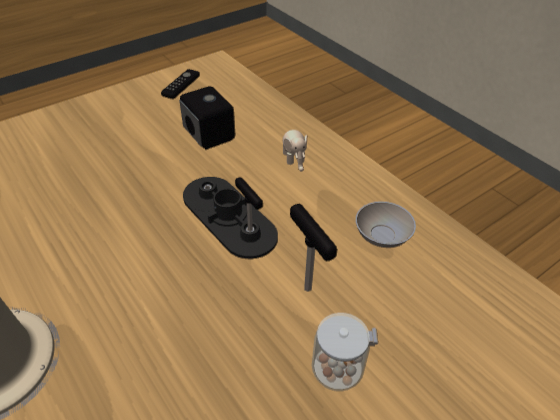

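The top view shows the foot at (260,256). The key's bar is at (292,250) over the right boss (291,256), the loose screw at (228,257), and a bigger decoy key at (370,241). In the side view the key stands at (248,205) and the loose screw is at (207,189).

Run:
```python
from h import *
for n,roi,rb in(("top",(255,235,325,265),(200,225,320,285)),("side",(225,165,275,225),(175,165,290,265))):
    d=cam(n); P=cloud(d)
    m=np.zeros(P.shape[:2],bool); x0,y0,x1,y1=roi; m[y0:y1,x0:x1]=1
    k=m&(P[...,2]>115)&(P[...,2]<165)
    q=P[k]; print(n,"bar n",k.sum(),"z",np.percentile(q[:,2],[5,50,95]))
    v,u=np.nonzero(k)
    (c,s,a)=cv2.minAreaRect(np.c_[u,v].astype(np.float32)); print(c,s,a)
    top=q[q[:,2]>138,:2].astype(np.float32)
    print("world rect",cv2.minAreaRect(top), plane(d,*c,145))
    x0,y0,x1,y1=rb; m[:]=0; m[y0:y1,x0:x1]=1
    b=m&(P[...,2]>26)&(P[...,2]<45); 
    nn,l,st,ce=cv2.connectedComponentsWithStats(b.astype(np.uint8))
    for i in range(1,nn):
        if st[i,4]>25: print("boss",ce[i],st[i], P[l==i].mean(0), plane(d,*ce[i],35))
    f=m&(P[...,2]>5)&(P[...,2]<15); r=cv2.minAreaRect(P[f][:,:2].astype(np.float32)); print("foot",r)
    save(d,f"pics/{n}1.png",(195,220,325,285) if n=="top" else (175,165,305,265),6)
```

```text
top bar n 285 z [137.41267234 143.67308409 147.46305677]
(291.968994140625, 249.527587890625) (36.29021072387695, 7.868751049041748) 3.3664605617523193
world rect ((537.7467651367188, -24.396575927734375), (87.15766906738281, 18.329349517822266), 85.96682739257812) [536.66604782 -24.14717938 145.        ]
boss [227.7890625 256.453125 ] [219 249  21  16 128] [532.32943205 142.34580164  33.53433082] [532.16920871 142.18877224  35.        ]
boss [290.30769231 257.2967033 ] [280 254  19   9  91] [528.82104758 -22.68431295  32.67186347] [528.59218594 -22.6333782   35.        ]
foot ((541.062255859375, 59.736915588378906), (156.81761169433594, 323.8497009277344), 0.8975099325180054)
side bar n 398 z [126.79374346 141.54261517 145.35245974]
(247.9915771484375, 193.90234375) (38.36032485961914, 12.590657234191895) 48.179832458496094
world rect ((536.1029663085938, -26.043663024902344), (89.60874938964844, 17.558837890625), 86.23800659179688) [527.95831384 -37.5166947  145.        ]
boss [207.69101124 186.92134831] [199 180  18  16 178] [532.0577053  141.59825468  31.59408993] [530.28055947 138.06789001  35.        ]
boss [227.05970149 197.65671642] [216 193  23  10 134] [546.37854827  79.93997794  36.07809272] [546.93791446  80.96880613  35.        ]
boss [238.08372093 221.16976744] [208 203  52  35 430] [527.01193192   6.10718172  33.05913136] [526.10316345   3.94289763  35.        ]
foot ((535.0772705078125, 60.42430877685547), (122.93489074707031, 290.9340515136719), 1.3565027713775635)
```

View pics/top1.png

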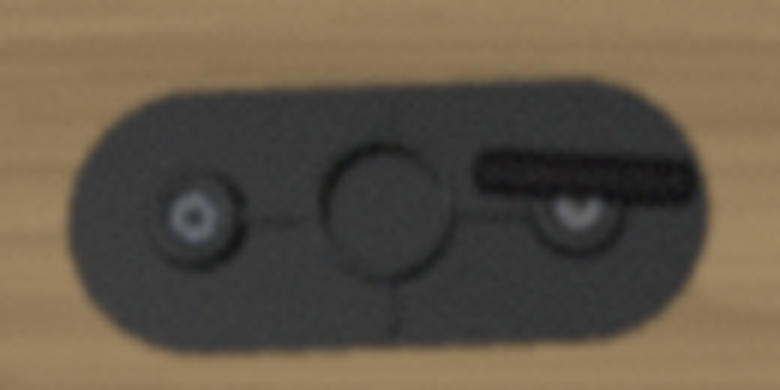

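Careful with the scale: shifts go in units of 20 mm and turns go in units of 0.25 rad. That gives: -20 mm is -1, -32 mm is -1.6.

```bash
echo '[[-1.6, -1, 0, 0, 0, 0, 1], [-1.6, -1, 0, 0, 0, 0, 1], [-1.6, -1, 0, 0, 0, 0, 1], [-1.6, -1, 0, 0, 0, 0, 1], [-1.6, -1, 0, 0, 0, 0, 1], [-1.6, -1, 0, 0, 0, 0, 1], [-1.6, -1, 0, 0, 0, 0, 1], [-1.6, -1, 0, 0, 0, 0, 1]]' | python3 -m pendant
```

```text
refused: ROWS must be one flat list, 7 numbers to a row, no inner brackets. Nothing was moved.
```

Wrong form. The message asks for one flat list, 7 numbers to a row, no inner brackets, so I'll send the same numbers that way.

```bash
echo '[-1.6, -1, 0, 0, 0, 0, 1, -1.6, -1, 0, 0, 0, 0, 1, -1.6, -1, 0, 0, 0, 0, 1, -1.6, -1, 0, 0, 0, 0, 1, -1.6, -1, 0, 0, 0, 0, 1, -1.6, -1, 0, 0, 0, 0, 1, -1.6, -1, 0, 0, 0, 0, 1, -1.6, -1, 0, 0, 0, 0, 1]' | python3 -m pendant; echo '[-1.6, -1, 0, 0, 0, 0, 1, -1.6, -1, 0, 0, 0, 0, 1, -1.6, -1, 0, 0, 0, 0, 1, -1.6, -1, 0, 0, 0, 0, 1, -1.6, -1, 0, 0, 0, 0, 1, -1.6, -1, 0, 0, 0, 0, 1, -1.6, -1, 0, 0, 0, 0, 1, 0, 0, 0, 0, 0, 0, 1]' | python3 -m pendant
echo '[0, 0, 0, 0, 0, 0.48, 1, 0, 0, 0, 0, 0, 0.48, 1, 0, 0, 0, 0, 0, 0.48, 1, 0, 0, 0, 0, 0, 0.48, 1, 0, 0, 0, 0, 0, 0.48, 1, 0, 0, 0, 0, 0, 0.48, 1, 0, 0, 0, 0, 0, 0.48, 1, 0, 0, 0, 0, 0, 0.48, 1, 0, 0, 0, 0, 0, 0.48, 1, 0, 0, 0, 0, 0, 0.48, 1, 0, 0, 0, 0, 0, 0.48, 1, 0, 0, 0, 0, 0, 0.36, 1]' | python3 -m pendant
python3 - <<'E'
from h import *
d=cam("wrist"); save(d,"pics/w0.png"); print(d["f"],d["cx"],d["cy"],d["T"].round(3).tolist()); print(manip.sense()["qpos"])
E
```

```text
clock: 0.87
position: [343.6, 345.3, 248.3]
tcp_rot: [0.355, 3.121, 0.0]
ft_force: [0.1, 0.8, 0.4]
gripper_width: 1.002
finger_force: 0.0
clock: 1.53
position: [533.2, 155.1, 248.1]
tcp_rot: [0.364, 3.118, -0.003]
ft_force: [-0.0, 0.0, 0.1]
gripper_width: 0.999
finger_force: 0.0
clock: 2.53
position: [529.1, 160.4, 248.1]
tcp_rot: [-2.299, -2.14, 0.001]
ft_force: [-0.1, -0.6, 1.3]
gripper_width: 0.999
finger_force: 0.0
335.4530053882276 281.3998297423824 204.3538343569898 [[0.997, -0.069, -0.02, 533.081], [-0.072, -0.962, -0.263, 227.92], [-0.001, 0.264, -0.965, 373.922], [0.0, 0.0, 0.0, 1.0]]
[7.55887836e-02 1.02009134e-01 1.65953763e+00 1.14354782e-04
 1.38067646e+00 1.49909758e-01]
```

View pics/w0.png

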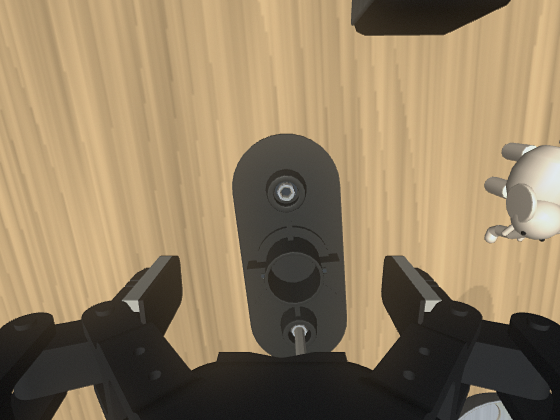

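The wrist view shows the loose screw's hex socket at (286,191) and the key's shaft in the tight screw at (299,330). I'll go lower to get the hex angle.

To row units: -6 mm is -0.3, 34 mm is 1.7.

```bash
echo '[-0.3, 0, 1.6, 0, 0, 0, 1, -0.3, 0, 1.6, 0, 0, 0, 1, -0.3, 0, 1.6, 0, 0, 0, 1, -0.35, 0, 1.7, 0, 0, 0, 1, 0, 0, 0, 0, 0, 0, 1, 0, 0, 0, 0, 0, 0, 1, 0, 0, 0, 0, 0, 0, 1]' | python3 -m pendant
python3 - <<'E'
from h import *
d=cam("wrist"); np.savez("w1.npz",**d); print(d["T"].round(3).tolist())
# predicted position of socket
T=np.linalg.inv(d["T"]); p=T@[532,146,29,1]; u,v=(p[:2]/p[2]*d["f"]+[d["cx"],d["cy"]]); print(u,v,p[2])
u,v=int(u),int(v); save(d,"pics/w1.png",(u-40,v-32,u+40,v+32),9)
print(u,v)
E
```

```text
clock: 3.17
position: [529.1, 135.5, 120.3]
tcp_rot: [2.291, 2.147, 0.003]
ft_force: [-0.2, -0.2, 0.1]
gripper_width: 1.001
finger_force: 0.0
[[0.998, -0.064, -0.015, 532.225], [-0.065, -0.963, -0.263, 203.057], [0.002, 0.263, -0.965, 246.199], [0.0, 0.0, 0.0, 1.0]]
285.8568177919689 200.93301955377365 224.53673361058043
285 200
```

View pics/w1.png

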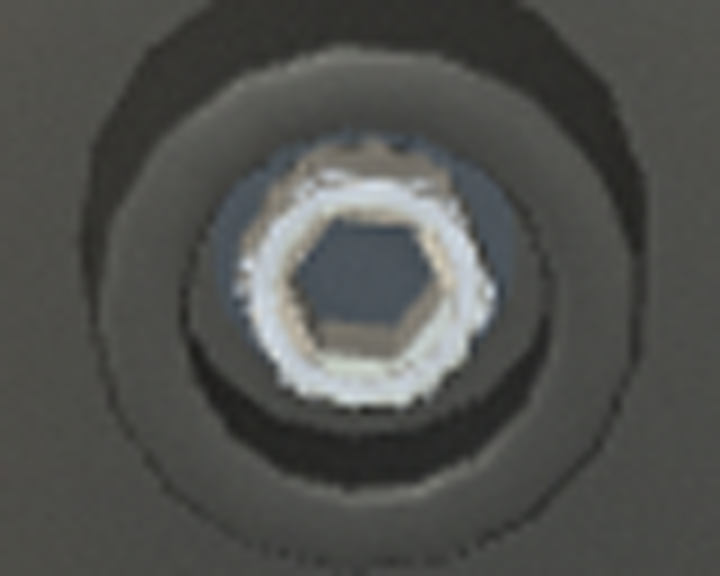

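The crop shows the 26 mm counterbore, with the socket's dark hex floor centred near (365,275). Its bottom edge runs (325,325)–(408,330), so two flats lie nearly level in the picture. Next I'll segment it and fit the flats.

Run:
```python
from h import *
d=dict(np.load("w1.npz")); x0,y0=245,168
im=cv2.resize(d["pixels"][y0:y0+64,x0:x0+80],None,fx=8,fy=8,interpolation=cv2.INTER_CUBIC).astype(int)
W=lambda u,v,z: plane(d,x0+(u+.5)/8-.5,y0+(v+.5)/8-.5,z)[:2]
s=8/9
# floor: bluish dark near centre
b=(im.sum(2)<330)&(im[...,2]>=im[...,0]); 
n,l,st,ce=cv2.connectedComponentsWithStats(b.astype(np.uint8),connectivity=4)
i=l[int(275*s),int(365*s)]; print(i,st[i],ce[i])
c=max(cv2.findContours((l==i).astype(np.uint8),0,cv2.CHAIN_APPROX_NONE)[0],key=cv2.contourArea)[:,0].astype(float)
w=np.array([W(u,v,18) for u,v in c])
h=cv2.approxPolyDP(w.astype(np.float32)[:,None],1.0,True)[:,0]; print(h.round(1).tolist())
for k in range(len(h)):
    e=np.roll(h,-1,0)[k]-h[k]; print(round(float(np.hypot(*e)),1),round(float(np.degrees(np.arctan2(e[1],e[0]))%60),1))
print("floor c",w.min(0),w.max(0))
# head ring: bright
br=(im.min(2)>150); pts=cv2.convexHull(np.argwhere(br)[:,::-1].astype(np.float32).reshape(-1,1,2))[:,0]
q=np.array([W(u,v,29) for u,v in pts],np.float32); print("ring",cv2.minEnclosingCircle(q),cv2.fitEllipse(q))
# boss outer rim from viewed crop (rim 35 high): inner counterbore edge and outer
for pt in [(370,45),(365,492),(185,290),(550,290)]: print(pt,W(pt[0]*s,pt[1]*s,35).round(1))
print("sense",manip.sense()["position"])
```

```text
70 [ 263  193  123   99 8794] [323.40516261 242.79656584]
[[529.5999755859375, 149.89999389648438], [526.2000122070312, 145.8000030517578], [527.5, 142.0], [533.9000244140625, 141.0], [536.9000244140625, 144.6999969482422], [535.5999755859375, 148.5]]
5.2 50.3
4.0 48.0
6.5 50.5
4.8 50.8
4.0 48.6
6.2 47.1
floor c [526.19870623 140.81633531] [536.88983508 149.93793738]
ring ((531.638427734375, 146.9772491455078), 9.435812950134277) ((531.6204223632812, 147.01376342773438), (18.340038299560547, 18.495773315429688), 4.679376602172852)
(370, 45) [533.  166.2]
(365, 492) [530.6 133.1]
(185, 290) [518.6 149.2]
(550, 290) [544.9 147.5]
sense [529.76721891 135.5496852  121.08855434]
```

To row units: -32 mm is -1.6, 4 mm is 0.2.

```bash
echo '[0, 0, -1.65, 0, 0, 0, 1, 0, 0, -1.65, 0, 0, 0, 1, 0, 0, -1.6, 0, 0, 0, 1, 0, 0, -1.6, 0, 0, 0, 1, -1.6, 0.15, 0, 0, 0, 0, 1, -1.6, 0.15, 0, 0, 0, 0, 1, -1.6, 0.15, 0, 0, 0, 0, 1, -1.6, 0.15, 0, 0, 0, 0, 1, -1.6, 0.2, 0, 0, 0, 0, 1, 0, 0, 0, 0, 0, 0, 1, 0, 0, 0, 0, 0, 0, 1, 0, 0, 0, 0, 0, 0, 1]' | python3 -m pendant
python3 - <<'E'
from h import *
d=cam("wrist"); np.savez("w2.npz",**d); save(d,"pics/w2.png"); print(d["T"].round(3).tolist())
P=cloud(d); k=(P[...,2]>130)&(P[...,2]<155)&(abs(P[...,0]-537)<50)&(abs(P[...,1]+25)<60)
n,l,st,ce=cv2.connectedComponentsWithStats(k.astype(np.uint8)); i=1+np.argmax(st[1:,4]); k=l==i
print(st[i],ce[i],np.percentile(P[k][:,2],[5,50,95]))
q=P[k]; q=q[q[:,2]>np.percentile(q[:,2],50)-4,:2].astype(np.float32); print(cv2.minAreaRect(q))
v,u=np.nonzero(k); r=cv2.minAreaRect(np.c_[u,v].astype(np.float32)); print(r,plane(d,*r[0],145))
s=manip.sense(); print(s["position"],s["tcp_rot"])
E
```

```text
clock: 4.22
position: [534.0, -25.1, 250.2]
tcp_rot: [2.291, 2.146, 0.003]
ft_force: [-0.7, -0.1, -0.2]
gripper_width: 0.999
finger_force: 0.0
[[0.998, -0.064, -0.015, 537.168], [-0.066, -0.962, -0.264, 42.487], [0.003, 0.264, -0.965, 376.086], [0.0, 0.0, 0.0, 1.0]]
[ 272  143   26  120 2866] [284.58443824 201.81472435] [140.18371193 144.5089712  146.08425562]
((535.8818969726562, -22.62457275390625), (88.10033416748047, 17.63132667541504), 86.3705825805664)
((284.5, 202.5), (119.0, 25.0), 90.0) [535.94549527 -19.43608951 145.        ]
[533.83568757 -24.68341691 249.76285974] [2.29087467 2.14725651 0.002451  ]
```

View pics/w2.png

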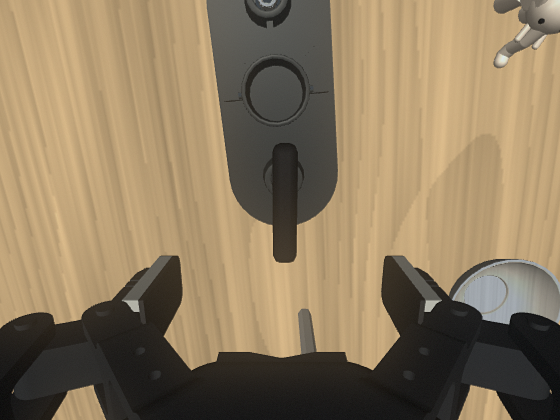

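The bar's top lies between (272,143) and (298,262), so its centre is (535.9,-22.6) and its axis is at 86.4°. It is 169.6 mm from the loose screw, against 170 expected, and the tool is already aligned with it. Going down to grasp.

To row units: 30 mm is 1.5, 26 mm is 1.3.

```bash
echo '[0.12, 0.095, 0, 0, 0, 0, 1, 0, 0, 1.5, 0, 0, 0, 1, 0, 0, 1.5, 0, 0, 0, 1, 0, 0, 1.5, 0, 0, 0, 1, 0, 0, 1.3, 0, 0, 0, 1, 0, 0, 0, 0, 0, 0, 1, 0, 0, 0, 0, 0, 0, 0.3, 0, 0, 0, 0, 0, 0, 0.15, 0, 0, 0, 0, 0, 0, 0.1, 0, 0, 0, 0, 0, 0, 0, 0, 0, 0, 0, 0, 0, 0, 0, 0, 0, 0, 0, 0, 0]' | python3 -m pendant 60
echo '[0, 0, 0, 0, 0, 0, 0, 0, 0, 0, 0, 0, 0, 0, 0, 0, 0, 0, 0, 0, 0, 0, 0, 0, 0, 0, 0, 0, 0, 0, 0, 0, 0, 0, 0, 0, 0, 0, 0, 0, 0, 0]' | python3 -m pendant
python3 -c "from station import manip;s=manip.sense();print(s['position'],s['tcp_rot'],s['moment'])"
```

```text
clock: 5.27
position: [536.3, -23.6, 133.7]
tcp_rot: [2.292, 2.145, 0.002]
ft_force: [-0.9, -0.2, 3.8]
gripper_width: 0.199
finger_force: 59.4
clock: 5.77
position: [536.3, -23.7, 133.6]
tcp_rot: [2.292, 2.145, 0.002]
ft_force: [-0.9, -0.3, 6.0]
gripper_width: 0.199
finger_force: 59.8
[536.26848824 -23.65033386 133.62960026] [2.29232153e+00 2.14549665e+00 1.95765965e-03] [ 0.10491258  0.1196582  -0.00963506]
```

To row units: -23 mm is -1.15, -22 mm is -1.1, 0.12 rad is 0.48.

```bash
echo '[0, 0, -0.4, 0, 0, 0, 0, 0, 0, -0.6, 0, 0, 0, 0, 0, 0, -1.1, 0, 0, 0, 0, 0, 0, -1.15, 0, 0, 0, 0, 1.4, -0.125, 0, 0, 0, 0, 0, 1.4, -0.125, 0, 0, 0, 0, 0, 1.4, -0.125, 0, 0, 0, 0, 0, 1.4, -0.125, 0, 0, 0, 0, 0, 1.4, -0.125, 0, 0, 0, 0, 0, 1.465, -0.1375, 0, 0, 0, 0, 0, 0, 0, 0, 0, 0, 0.48, 0, 0, 0, 0, 0, 0, 0, 0]' | python3 -m pendant
echo '[0, 0, 0, 0, 0, 0, 0, 0, 0, 0, 0, 0, 0, 0, 0, 0, 0, 0, 0, 0, 0, 0, 0, 0, 0, 0, 0, 0]' | python3 -m pendant
python3 - <<'E'
from h import *
ms=manip.sense(); print(ms["position"],ms["tcp_rot"],ms["ft_force"],ms["moment"])
d=cam("wrist"); np.savez("w3.npz",**d); save(d,"pics/w3.png",(180,100,400,265),3.6)
d=cam("side"); np.savez("s3.npz",**d); save(d,"pics/s3.png",(150,80,310,200),5)
E
```

```text
clock: 6.77
position: [530.6, 148.0, 197.7]
tcp_rot: [-2.418, -2.005, 0.002]
ft_force: [-0.4, -0.4, -1.6]
gripper_width: 0.2
finger_force: 59.1
clock: 7.1
position: [531.4, 145.8, 197.4]
tcp_rot: [-2.418, -2.005, 0.0]
ft_force: [0.3, 0.3, -1.9]
gripper_width: 0.198
finger_force: 59.1
[531.36562253 145.79494861 197.3685222 ] [-2.41825153e+00 -2.00529578e+00  3.98976237e-04] [ 0.31182012  0.32727505 -1.89960652] [-0.0584366   0.00239061  0.02964255]
```

View pics/w3.png

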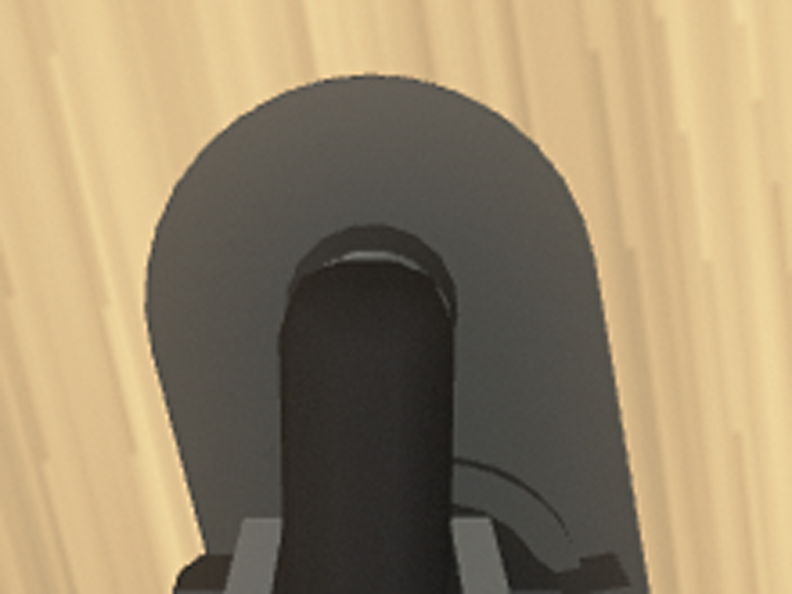

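View pics/s3.png

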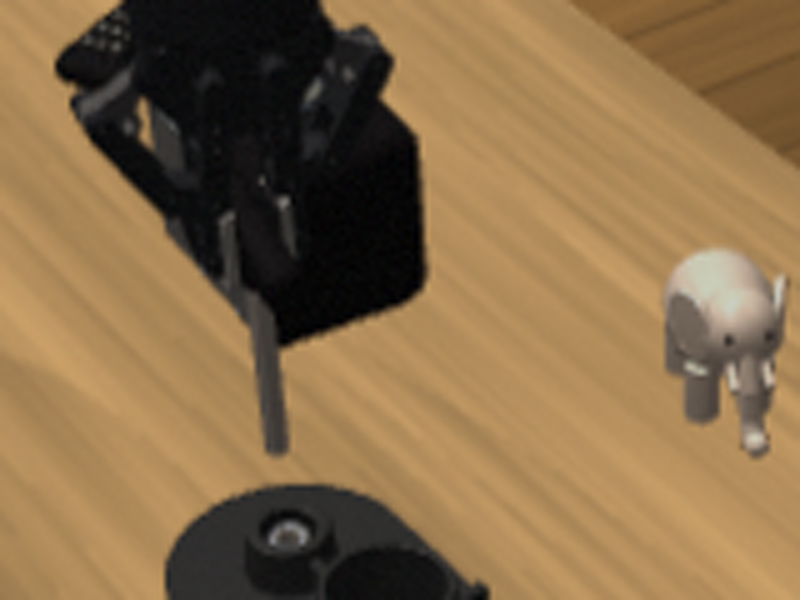

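The wrist crop shows the bar gripped squarely, with the boss directly below it. In the side crop the key hangs upright with its tip at (277,450), above the loose socket at (287,537). Now a check of the lateral alignment from the side camera.

```bash
python3 - <<'E'
from h import *
d=dict(np.load("s3.npz"))
print("tip",plane(d,150+277/5,80+447/5,81.8)," sock",plane(d,150+288/5,80+537/5,29))
for _ in range(1): print(manip.sense()["position"])
E
echo '[0, 0, 0.6, 0, 0, 0, 0, 0, 0, 0.6, 0, 0, 0, 0, 0, 0, 0.5, 0, 0, 0, 0, 0, 0, 0.3, 0, 0, 0, 0, 0, 0, 0.25, 0, 0, 0, 0, 0, 0, 0, 0, 0, 0, 0, 0, 0, 0, 0, 0, 0, 0, 0, 0, 0, 0, 0, 0, 0]' | python3 -m pendant
```

```text
tip [532.99838277 144.88396089  81.8       ]  sock [532.29166839 142.82778881  29.        ]
[531.37010873 145.97601056 197.32891423]
clock: 7.87
position: [531.7, 146.6, 152.8]
tcp_rot: [2.418, 2.005, 0.001]
ft_force: [-0.2, -0.3, -0.3]
gripper_width: 0.198
finger_force: 59.0
```

To row units: 2 mm is 0.1, 1 mm is 0.05.

```bash
echo '[0, 0, 0.15, 0, 0, 0, 0, 0, 0, 0.1, 0, 0, 0, 0, 0, 0, 0.05, 0, 0, 0, 0, 0, 0, 0.05, 0, 0, 0, 0, 0, 0, 0, 0, 0, 0, 0, 0, 0, 0, 0, 0, 0, 0, 0, 0, 0, 0, 0, 0, 0]' | python3 -m pendant;  echo '[0, 0, 0.035, 0, 0, 0, 0, 0, 0, 0.035, 0, 0, 0, 0, 0, 0, 0, 0, 0, 0, 0, 0, 0, 0, 0, 0, 0, 0]' | python3 -m pendant; python3 -c "from station import manip;s=manip.sense();print(s['position'],s['tcp_rot'],s['ft_force'],s['moment'])"
```

```text
clock: 8.45
position: [531.4, 146.6, 145.4]
tcp_rot: [2.418, 2.006, 0.0]
ft_force: [-0.8, 0.6, -2.2]
gripper_width: 0.199
finger_force: 59.0
clock: 8.78
position: [531.3, 146.6, 143.9]
tcp_rot: [-2.418, -2.006, 0.0]
ft_force: [-0.3, -0.4, -2.7]
gripper_width: 0.2
finger_force: 59.0
[531.28713179 146.55316769 143.85496145] [-2.41808774e+00 -2.00556705e+00  1.28745549e-04] [-0.26762147 -0.37176694 -2.74352615] [-0.00873575 -0.02415912  0.00949558]
```

Tip is at about 28.3 mm, inside the countersink and free. I'll continue gently.

```bash
echo '[0, 0, 0.025, 0, 0, 0, 0, 0, 0, 0.025, 0, 0, 0, 0, 0, 0, 0, 0, 0, 0, 0]' | python3 -m pendant;  echo '[0, 0, 0.025, 0, 0, 0, 0, 0, 0, 0.025, 0, 0, 0, 0, 0, 0, 0, 0, 0, 0, 0]' | python3 -m pendant; python3 -c "from station import manip;s=manip.sense();print(s['position'],s['tcp_rot'],s['ft_force'],s['moment'])"
```

```text
clock: 9.03
position: [531.3, 146.6, 142.8]
tcp_rot: [2.418, 2.006, 0.0]
ft_force: [0.1, -0.6, -1.0]
gripper_width: 0.2
finger_force: 59.1
clock: 9.28
position: [531.6, 146.5, 142.1]
tcp_rot: [2.418, 2.005, 0.001]
ft_force: [0.2, 0.1, -0.7]
gripper_width: 0.2
finger_force: 59.2
[531.57537173 146.54976037 142.11733199] [2.41780801e+00 2.00528917e+00 7.29140447e-04] [ 0.22952122  0.10391246 -0.66627257] [-0.00461552 -0.09137417 -0.01262117]
```

```bash
for i in 1 2 ; do echo '[0, 0, 0.025, 0, 0, 0, 0, 0, 0, 0, 0, 0, 0, 0]' | python3 -m pendant | grep -E 'posi|ft_'; python3 -c "from station import manip;s=manip.sense();print(s['moment'])"; done
```

```text
position: [531.7, 146.5, 141.5]
ft_force: [0.5, -0.6, -1.2]
[-0.03616891 -0.35751611 -0.01622097]
position: [531.6, 146.5, 141.0]
ft_force: [1.7, 0.4, -0.3]
[-0.04124441 -0.48656132  0.01331618]
```

```bash
for i in 1 ; do echo '[0.004, 0.02, 0, 0, 0, 0, 0, 0, 0, 0, 0, 0, 0, 0, 0, 0, 0, 0, 0, 0, 0]' | python3 -m pendant | grep -E 'posi|ft_'; python3 -c "from station import manip;s=manip.sense();print(s['moment'])"; done;  echo '[0, 0, 0.025, 0, 0, 0, 0, 0, 0, 0.025, 0, 0, 0, 0, 0, 0, 0, 0, 0, 0, 0]' | python3 -m pendant | grep -E 'posi|ft_'; python3 -c "from station import manip;s=manip.sense();print(s['moment'])"
```

```text
position: [531.8, 146.5, 140.9]
ft_force: [1.2, -0.0, -0.7]
[-0.05049541 -0.36633547 -0.04871146]
position: [531.8, 146.5, 139.9]
ft_force: [1.4, -0.6, -1.3]
[-0.10281655 -0.3971909   0.04283312]
```

```bash
for i in 1 ; do echo '[0.0075, 0.04, 0, 0, 0, 0, 0, 0, 0, 0, 0, 0, 0, 0, 0, 0, 0, 0, 0, 0, 0]' | python3 -m pendant | grep -E 'posi|ft_'; python3 -c "from station import manip;s=manip.sense();print(s['moment'])"; done;  echo '[0, 0, 0.035, 0, 0, 0, 0, 0, 0, 0.035, 0, 0, 0, 0, 0, 0, 0, 0, 0, 0, 0]' | python3 -m pendant | grep -E 'posi|ft_'; python3 -c "from station import manip;s=manip.sense();print(s['moment'])"
```

```text
position: [532.2, 146.6, 139.6]
ft_force: [0.6, -0.6, -0.4]
[-0.08206667 -0.14407005 -0.02144155]
position: [532.3, 146.6, 138.2]
ft_force: [0.0, 0.3, -1.5]
[-0.06882988 -0.07415071  0.00456374]
```

Sliding in nicely: the tip is about 6.4 mm into the socket. Going on down towards home (TCP z about 133.6).

```bash
for i in 1 2; do echo '[0, 0, 0.035, 0, 0, 0, 0, 0, 0, 0.035, 0, 0, 0, 0, 0, 0, 0, 0, 0, 0, 0]' | python3 -m pendant | grep -E 'posi|ft_'; python3 -c "from station import manip;s=manip.sense();print(s['moment'])"; done; for i in 1 2 3; do echo '[0, 0, 0.025, 0, 0, 0, 0, 0, 0, 0, 0, 0, 0, 0]' | python3 -m pendant | grep -E 'posi|ft_'; done;python3 -c "from station import manip;s=manip.sense();print(s['moment'])"
```

```text
position: [532.4, 146.6, 136.8]
ft_force: [0.4, -0.3, -2.0]
[-0.04348696 -0.03623445  0.00378554]
position: [532.4, 146.6, 135.5]
ft_force: [0.5, -0.9, -2.6]
[-0.00827247 -0.03438409  0.00634054]
position: [532.5, 146.6, 135.1]
ft_force: [0.1, 0.5, -1.3]
position: [532.5, 146.6, 134.6]
ft_force: [0.3, 0.4, -1.6]
position: [532.5, 146.6, 134.1]
ft_force: [-0.6, -0.8, -1.4]
[0.01173697 0.01569469 0.03640617]
```

```bash
for i in 1 2 3; do echo '[0, 0, 0.02, 0, 0, 0, 0, 0, 0, 0, 0, 0, 0, 0]' | python3 -m pendant | grep -E 'posi|ft_'; done; python3 -c "from station import manip;s=manip.sense();print(s['moment'])"
```

```text
position: [532.6, 146.6, 133.8]
ft_force: [-0.4, -0.0, -1.2]
position: [532.7, 146.6, 133.8]
ft_force: [-0.9, -0.4, 0.3]
position: [532.8, 146.6, 133.6]
ft_force: [-1.0, -0.4, 4.3]
[0.00283921 0.29753436 0.01896917]
```

```bash
echo '[0, -0.015, 0.01, 0, 0, 0, 0, 0, 0, 0, 0, 0, 0, 0, 0, 0, 0, 0, 0, 0, 0, 0, 0, 0, 0, 0, 0, 0]' | python3 -m pendant | grep -E 'posi|ft_';python3 -c "from station import manip;s=manip.sense();print(s['moment'])"
echo '[0, 0, 0, 0, 0, 0.16, 0, 0, 0, 0, 0, 0, 0.16, 0, 0, 0, 0, 0, 0, 0.16, 0, 0, 0, 0, 0, 0, 0.16, 0, 0, 0, 0, 0, 0, 0, 0]' | python3 -m pendant | grep -E 'posi|ft_|rot';python3 -c "from station import manip;s=manip.sense();print(s['moment'])"
```

```text
position: [532.8, 146.7, 133.6]
ft_force: [-0.8, -0.1, 5.1]
[-0.04929255  0.34401107  0.00963257]
position: [532.8, 146.6, 133.6]
tcp_rot: [2.571, 1.803, 0.002]
ft_force: [-1.5, 0.9, 4.1]
[-0.06863716  0.32286019  0.08039822]
```

```bash
t(){ grep -E 'posi|ft_|rot';python3 -c "from station import manip;s=manip.sense();print(s['moment'],s['qpos'][5])";}
echo '[-0.005, -0.02, 0, 0, 0, 0.16, 0, 0, 0, 0, 0, 0, 0.16, 0, 0, 0, 0, 0, 0, 0.08, 0, 0, 0, 0, 0, 0, 0, 0]' | python3 -m pendant | t
echo '[0, 0, 0, 0, 0, 0.16, 0, 0, 0, 0, 0, 0, 0.16, 0, 0, 0, 0, 0, 0, 0, 0]' | python3 -m pendant | t
```

```text
position: [532.6, 146.6, 133.6]
tcp_rot: [2.657, 1.674, 0.002]
ft_force: [0.8, -1.4, 4.3]
[-0.17889671  0.02050454  0.0953505 ] 0.4962196137100483
position: [532.6, 146.6, 133.6]
tcp_rot: [2.722, 1.566, 0.003]
ft_force: [-1.0, -0.8, 4.5]
[-0.15960902  0.00319318  0.10037887] 0.5768765643245135
```

```bash
t(){ python3 -c "from station import manip;s=manip.sense();print(s['moment'],s['qpos'][5],s['position'],s['ft_force'])";}
for i in 1 2 3 4; do echo '[0, 0, 0, 0, 0, 0.12, 0, 0, 0, 0, 0, 0, 0, 0]' | python3 -m pendant >/dev/null; t; done
```

```text
[-0.19577769 -0.00536744  0.03794679] 0.6063683528611512 [532.67215648 146.5468952  133.57560133] [-0.97039139 -1.14949892  5.1039778 ]
[-0.21785486 -0.00895824  0.08120938] 0.6363423974948018 [532.6937396  146.55422025 133.6047882 ] [ 0.34930481 -0.29063854  5.74758341]
[-0.19034418  0.00302863  0.08495737] 0.6663463533951994 [532.72974082 146.50253714 133.59272044] [-0.39205864 -0.40709074  5.34112259]
[-0.16527254 -0.05651393  0.15366046] 0.6963562031477531 [532.72273167 146.50476265 133.59225768] [ 0.07206305 -0.12579264  6.08185053]
```

```bash
t(){ python3 -c "from station import manip;s=manip.sense();print(s['moment'],s['qpos'][5])";}
echo '[0, 0, 0, 0, 0, 0, 0]' | python3 -m pendant >/dev/null; t;echo '[0, 0, 0, 0, 0, 0.08, 0, 0, 0, 0, 0, 0, 0, 0]' | python3 -m pendant >/dev/null; t; echo '[0, 0, 0, 0, 0, 0, 0]' | python3 -m pendant >/dev/null; t
```

```text
[-0.21706017 -0.03278127  0.09486608] 0.6952614862326304
[-0.1944184  -0.06027957  0.09784677] 0.7159603379251954
[-0.19771505  0.00882642  0.06408632] 0.7152309113025909
```

Still free running at about 0.08 N m. Continuing.

```bash
t(){ python3 -c "from station import manip;s=manip.sense();print(s['moment'],s['qpos'][5])";}
for i in 1 2 3 4; do echo '[0, 0, 0, 0, 0, 0.12, 0, 0, 0, 0, 0, 0, 0, 0]' | python3 -m pendant >/dev/null; t; done
```

```text
[-0.16613331 -0.04039964  0.08509396] 0.7463565861910908
[-0.22321188 -0.06177846  0.06075589] 0.7763594996470041
[-0.19878722 -0.03011225  0.0886349 ] 0.8063372754537051
[-0.19656295 -0.05898791 -0.00332573] 0.8363387881663071
```

```bash
t(){ python3 -c "from station import manip;s=manip.sense();print(s['moment'],s['qpos'][5])";}
for i in 1 2 ; do echo '[0, 0, 0, 0, 0, 0.12, 0, 0, 0, 0, 0, 0, 0, 0]' | python3 -m pendant >/dev/null; t; done
```

```text
[-0.19940236 -0.07070819  0.0593388 ] 0.8664021296283454
[-0.30273368 -0.0684727   0.08962279] 0.8963720447673232
```

```bash
t(){ python3 -c "from station import manip;s=manip.sense();print(s['moment'],s['qpos'][5],s['position'][2])";}
for i in 1 2 3 ; do echo '[0, 0, 0, 0, 0, 0.12, 0, 0, 0, 0, 0, 0, 0, 0]' | python3 -m pendant >/dev/null; t; done
```

```text
[-0.31850102 -0.12414731  0.10350006] 0.9263417184173912 133.6221620470218
[-0.26504175 -0.11463785  0.1168444 ] 0.9561974633741394 133.6268576649955
[-0.34181905 -0.12193899  0.05915527] 0.9861592773985423 133.6100877468396
```

```bash
t(){ python3 -c "from station import manip;s=manip.sense();print(s['moment'],s['qpos'][5],s['position'][2])";}
for i in 1 2 ; do echo '[0, 0, 0, 0, 0, 0.12, 0, 0, 0, 0, 0, 0, 0, 0]' | python3 -m pendant >/dev/null; t; done
```

```text
[-0.29282038 -0.14420764  0.0612515 ] 1.0161003694689277 133.60609336676964
[-0.32656592 -0.14328281  0.04551574] 1.0461066364329847 133.6153048430157
```

```bash
t(){ python3 -c "from station import manip;s=manip.sense();print(s['moment'],s['qpos'][5],s['position'],s['tcp_rot'])";}
echo '[-0.01, 0.015, 0, 0, 0, 0.08, 0, 0, 0, 0, 0, 0, 0, 0]' | python3 -m pendant >/dev/null; t;  echo '[0, 0, 0, 0, 0, 0.12, 0, 0, 0, 0, 0, 0, 0, 0]' | python3 -m pendant >/dev/null; t;  echo '[0, 0, 0, 0, 0, 0.12, 0, 0, 0, 0, 0, 0, 0, 0]' | python3 -m pendant >/dev/null; t
```

```text
[-0.1973006  -0.06685939  0.09488021] 1.0650889505793497 [532.80434301 146.2562388  133.62255523] [3.0207358  0.86044088 0.00380589]
[-0.16598444 -0.12879285  0.03978617] 1.0954875268519617 [532.82398555 146.230097   133.61437331] [3.03337082 0.81450074 0.00378438]
[-0.12764506 -0.12675218  0.04484708] 1.125510338254384 [532.82449342 146.23733103 133.62687521] [3.0452501  0.76892517 0.00388195]
```

```bash
t(){ python3 -c "from station import manip;s=manip.sense();print(s['moment'],s['qpos'][5])";}
for i in 1 2 ; do echo '[0, 0, 0, 0, 0, 0.12, 0, 0, 0, 0, 0, 0, 0, 0]' | python3 -m pendant >/dev/null; t; done
```

```text
[-0.16454253 -0.11179596  0.0030257 ] 1.1554945426272412
[-0.21712909 -0.19649442  0.08837986] 1.1854451400559143
```

```bash
t(){ python3 -c "from station import manip;s=manip.sense();print(s['moment'],s['qpos'][5])";}
for i in 1 2 ; do echo '[0, 0, 0, 0, 0, 0.12, 0, 0, 0, 0, 0, 0, 0, 0]' | python3 -m pendant >/dev/null; t; done
```

```text
[-0.1939515  -0.20317842  0.03804971] 1.215432236223787
[-0.25389283 -0.16107028  0.07629786] 1.2454622598568943
```

```bash
t(){ python3 -c "from station import manip;s=manip.sense();print(s['moment'],s['qpos'][5])";}
for i in 1 2 ; do echo '[0, 0, 0, 0, 0, 0.1, 0, 0, 0, 0, 0, 0, 0, 0]' | python3 -m pendant >/dev/null; t; done
python3 - <<'E'
from h import *
d=cam("wrist"); save(d,"pics/w4.png",(180,100,400,265),3.6); np.savez("w4.npz",**d)
print(manip.sense()["clock"])
E
```

```text
[-0.18894599 -0.10165606  0.01599796] 1.2702784405995495
[-0.22765115 -0.13223672  0.13271635] 1.2951615134488643
17.8333
```

View pics/w4.png

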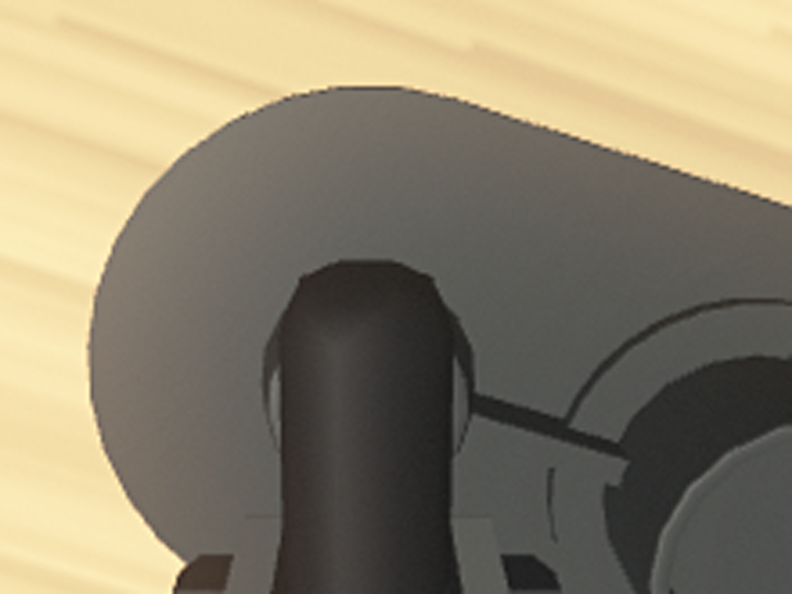

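The key has turned with the hand, with the bar still square between the pads, so the screw must be very near home. Small steps now.

```bash
t(){ python3 -c "from station import manip;s=manip.sense();print(s['moment'],s['qpos'][5])";}
echo '[0, 0, 0, 0, 0, 0, 0]' | python3 -m pendant >/dev/null; t;for i in 1 2 ; do echo '[0, 0, 0, 0, 0, 0.08, 0, 0, 0, 0, 0, 0, 0, 0]' | python3 -m pendant >/dev/null; t; echo '[0, 0, 0, 0, 0, 0, 0]' | python3 -m pendant >/dev/null; t; done
```

```text
[-0.2408559  -0.1619824   0.11955271] 1.2942303416321226
[-0.18917204 -0.14023061  0.25207958] 1.3148111741733992
[-0.23628243 -0.17092561  0.16294373] 1.3140353549608603
[-0.24006737 -0.16824415  0.19432731] 1.3346397516981636
[-0.15165468 -0.18307435  0.2433623 ] 1.3339098787580792
```

```bash
t(){ python3 -c "from station import manip;s=manip.sense();print(s['moment'],s['qpos'][5],s['ft_force'],s['position'][2])";}
echo '[0, 0, 0, 0, 0, 0.08, 0, 0, 0, 0, 0, 0, 0, 0]' | python3 -m pendant >/dev/null; t; for i in 1 2 3; do echo '[0, 0, 0, 0, 0, 0, 0]' | python3 -m pendant >/dev/null; t; done
```

```text
[-0.22279749 -0.1985347   0.31037109] 1.3544493389001733 [ 0.35557353 -0.79938195  4.94578088] 133.6172491548834
[-0.19152351 -0.16417837  0.33606676] 1.3537160212310937 [ 0.99339185 -1.05598454  5.8658167 ] 133.6240154714324
[-0.18028    -0.17195593  0.43029857] 1.353713478979765 [ 1.02231141 -0.20609673  4.33788044] 133.64049889728315
[-0.17364672 -0.21902224  0.38889922] 1.3537130888966138 [ 0.07396926 -0.90237601  5.00429064] 133.6179251356384
```

Snug at about 0.35 N m. Now I ease the twist slightly, let go and retreat straight up.

To row units: -0.03 rad is -0.12.

```bash
echo '[0, 0, 0, 0, 0, -0.12, 0, 0, 0, 0, 0, 0, -0.08, 0, 0, 0, 0, 0, 0, 0, 0, 0, 0, 0, 0, 0, 0, 0.3, 0, 0, 0, 0, 0, 0, 0.5, 0, 0, 0, 0, 0, 0, 0.7, 0, 0, 0, 0, 0, 0, 0.8, 0, 0, 0, 0, 0, 0, 0.8, 0, 0, 0, 0, 0, 0, 0.8]' | python3 -m pendant
echo '[0, 0, -0.25, 0, 0, 0, 0.8, 0, 0, -0.5, 0, 0, 0, 0.8, 0, 0, -1.25, 0, 0, 0, 0.8, 0, 0, -1.5, 0, 0, 0, 0.8, 0, 0, -1.5, 0, 0, 0, 0.8, 0, 0, -1.5, 0, 0, 0, 0.8, 0, 0, 0, 0, 0, 0, 0.8, 0, 0, 0, 0, 0, 0, 0.8, 0, 0, 0, 0, 0, 0, 0.8, 0, 0, 0, 0, 0, 0, 0.8, 0, 0, 0, 0, 0, 0, 0.8]' | python3 -m pendant
python3 - <<'E'
from h import *
d=cam("side"); save(d,"pics/s5.png",(150,80,310,200),5)
w=cam("wrist"); P=cloud(w); k=(P[...,2]>130)&(P[...,2]<155)&(abs(P[...,0]-532)<50)&(abs(P[...,1]-146)<50); q=P[k]
print(np.percentile(q[:,2],[5,50,95]),cv2.minAreaRect(q[:,:2].astype(np.float32)))
E
```

```text
clock: 19.58
position: [531.6, 146.3, 132.6]
tcp_rot: [-3.103, -0.492, 0.001]
ft_force: [0.1, -0.3, 0.1]
gripper_width: 0.798
finger_force: 0.0
clock: 20.5
position: [531.0, 146.2, 261.2]
tcp_rot: [-3.102, -0.492, 0.005]
ft_force: [0.2, 0.2, 0.3]
gripper_width: 0.798
finger_force: 0.0
[140.22405682 144.4431214  146.03728229] ((531.8310546875, 146.98086547851562), (88.61515808105469, 17.989154815673828), 23.71274185180664)
```

View pics/s5.png

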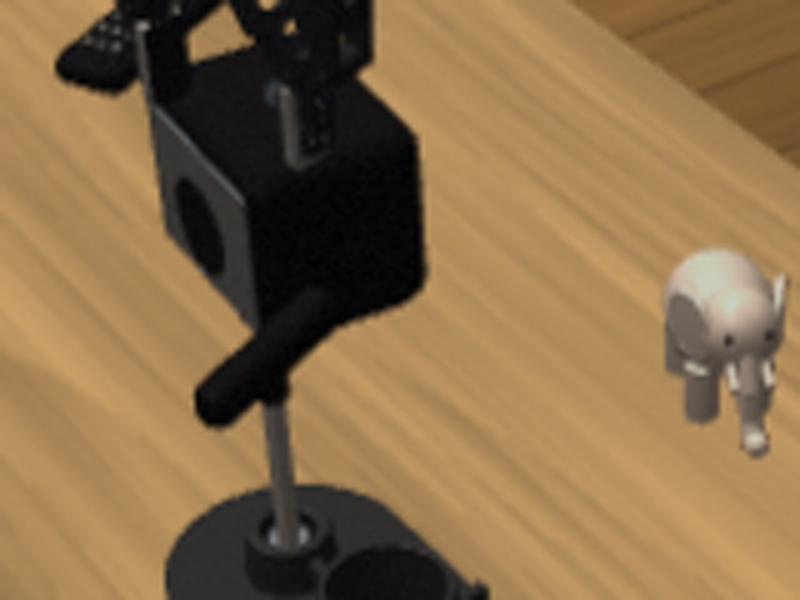

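The side crop shows the key standing upright in the loose screw, shaft entering at (287,540). The bar's top is at 144.4 mm, the same as at the start, so it is home, and the gripper is clear.

```bash
python3 -c "from station import manip;print(manip.close_job())"
```

```text
the job is handed in; nothing more can be done
None
```

The key now stands upright and fully home in the loose screw, let go; I turned the screw clockwise until it was snug at about 0.35 N m and handed the job in at about 21 s, but no verdict was returned.

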